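# Slide the carton into the corner of the taping guide

## Robot

A 6-joint arm with a two-finger parallel gripper is mounted at the origin on the work surface. World frame = base frame: x ahead of the robot, y to its left, z up, the work surface at z = 0. Lengths are in m, angles in rad, forces in N, time in s.
With the tool pointing down it reaches from about 0.35 to 0.775 m from the base axis. Payload 7.3 kg.
Tool frame: the origin (TCP) lies at the very end of the fingers, on their centre line; the grasp point (between the pads) lies 19 mm behind it; z points along the fingers, y is the direction in which the jaws open and shut (so a half turn about z gives the same grasp; the last joint's range is limited). The gripper opens to 92 mm and grips with 3 to 60 N. Pads are 19 mm wide; open, the fingers measure 130 mm over their backs; the gripper's body (75 mm by 190 mm) begins 47 mm behind the grasp point.
Start: joints at [-1.46, 0.342, 1.524, -0, 1.275, -0.146], TCP at [0.133, -0.508, 0.227] pointing down, gripper open.
Joint ranges: [-2.53, 2.53], [-0.77, 2.02], [0.04, 2.7], [-1, 4.14], [0.28, 2.66], [-3.11, 3.11]. Speed limits (rad/s): [2.57, 2.57, 3.14, 3.14, 3.14, 3.14].

## Interface

Orientations are given as a unit quaternion [w, x, y, z].
In Python, from workcell import robot gives the robot as it stands. Calls block until the motion is done:
- robot.movep(position, orientation): joint-space move of the TCP to a pose.
- robot.move_linear(position, orientation=None, rate=0.15): straight line of the TCP; orientation=None keeps the orientation; rate is the mean speed in m/s.
- robot.goto_joints(angles): joint-space move.
- robot.ungrasp() and robot.close(force=None): open the fingers fully, or close them until they stop; force is the grip in N (None keeps the last).
- robot.dwell(seconds).
- robot.ik(position, orientation): joint angles nearest the present ones, or None.
- robot.grab_frame(name): name is "scene" or "top" or "wrist"; returns (picture, depth): 400x640x3 uint8, blue, green, red; 400x640 float32, m along the optical axis (not along the pixel's ray), 0 where there is no reading.
- robot.camera_model(name): a dict with "vertical_fov" (degrees; the focal length in pixels is half the picture's height over the tangent of half this angle, whatever the lens; pixels are square), "cx", "cy" (the principal point, pixels), "distortion" ([k1, k2, p1, p2, k3] as OpenCV has them; the pictures are not rectified), "world_from_camera" (4x4, takes a point from camera to world coordinates). Camera axes: x right, y down, z forward; pixel columns grow to the right and rows downward; lengths in m; the calibration is good to about 2 mm. A picture is of the moment at which its call begins: read the wrist's pose just before it. camera_model takes no time and is no camera call; for the wrist camera it gives the pose at the moment of the call.
A pose or a line that the arm cannot do raises robot.IKError and nothing moves.
- robot.finish_job(): hands the job in, once; it reports no verdict.
Readings, each from a call of its own:
- robot.current_t(): time.
- robot.current_joint_pos(): joint angles.
- robot.current_qvel(): joint speeds.
- robot.current_tau(): joint torques, N m.
- robot.current_ee_pos(): TCP position.
- robot.current_orientation(): TCP orientation.
- robot.current_wrist_force(): force on the tool from outside, world axes, zero at the start.
- robot.current_ft_torque(): the same for the moment, N m.
- robot.current_finger_gap(): finger opening in m.
Only numpy, scipy, OpenCV 4.12 (cv2) and the standard library are available. Lean on these libraries where they do the work, as an engineer would, in place of code of your own. Each camera call takes 0.05 s, during which the arm holds its last target. There are 200 camera calls.

## Task

Push the brown cardboard carton along the table until the long side facing away from the robot lies flat against the steel guide rail and its end is right up against the orange stop block, so that it sits square in the corner between them. Its bottom is not taped yet, so only slide it: do not lift or tip it. Leave the pipe fittings and everything else on the table where they are.

Things in the scene. Friction and masses are not known exactly. Their poses are not given: they have to be found in the camera images.
- carton: closed brown cardboard carton with a tape strip over its top, loose, 110 (its x) x 150 (its y) x 70 mm high, 0.4 to 0.85 kg, slides on the table at a few newtons. Origin at the centre of its underside, z up. It starts in front of the rail (on the robot's side), turned up to 17 degrees from square to it, its far side some 25 to 100 mm short of the rail. Too wide to be gripped.
- guide: straight steel guide rail, fixed to the table; upright wall 12 mm thick (its x), 600 mm long (its y), 45 mm high, with a flat 5 mm foot on the far side reaching 46 mm behind the wall's mid-plane. Origin on the table at the middle of the wall; its -x side is the face towards the robot, 6 mm from the origin. The rail may be turned by up to 8 degrees.
- stop: orange stop block, fixed to the table in front of the rail, 70 (its x) x 30 (its y) x 45 mm high; origin at the centre of its underside; axes parallel to the rail's. It stands 200 to 270 mm from the middle of the rail, near its left (+y) or its right (-y) end; the carton belongs against the face that looks to the middle of the rail, 15 mm from the block's origin.
- reducer_end: hollow black pipe reducer standing on its wide end; origin at the centre of its underside; a bystander. 56 mm across, 80 mm high. Stands before the rail near the end that has no stop block, 200 to 270 mm from the middle.
- reducer_near: hollow black pipe reducer standing on its wide end; origin at the centre of its underside; a bystander. 60 mm across, 85 mm high. On the table to the left or right of the carton.
- tape_roll: roll of brown tape lying flat, 90 mm across, 48 mm high; origin at the centre of its underside; a bystander to the left or right of the carton.
- small_box: light grey box, 60 (x) x 80 (y) x 40 mm high; origin at the centre of its underside; a bystander on the right.
- cap_fitting: hollow black pipe reducer standing on its wide end; origin at the centre of its underside; a bystander. 48 mm across, 50 mm high. Behind the rail.
- reducer_back: hollow black pipe reducer standing on its wide end; origin at the centre of its underside; a bystander. 54 mm across, 75 mm high. Behind the rail.
- screwdriver: screwdriver, 200 mm long, lying on the table on the left, along its own x; a bystander.

How it is judged:
At the end, for the whole second after the job is handed in: The carton stands flat on the table, at rest, its centre no more than about 5 mm farther from the rail and from the inner face of the stop block than when touching them, and its long side parallel to the rail within 0.045 rad (2.6 degrees) (x of carton in the frame of guide between -0.066 and -0.057 m and ((y of stop in the frame of guide above 0 m and y of carton in the frame of stop between -0.095 and -0.086 m) or (y of stop in the frame of guide below 0 m and y of carton in the frame of stop between 0.086 and 0.095 m)) and angle between the y axis of carton and the y axis of guide, either way round below 0.045 rad and angle between carton's own z axis and vertical below 0.05 rad and height (world z) of carton between -0.004 and 0.005 m and linear speed of carton below 0.01 m/s).
It fails at once if the carton is lifted or carried: its underside comes more than 12 mm off the table (height (world z) of carton above 0.012 m).
It fails at once if the carton is tipped by more than 0.15 rad (angle between carton's own z axis and vertical above 0.15 rad).
It fails at once if a bystander (fitting, tape roll, grey box, screwdriver) is moved by more than 20 mm (distance of any of reducer_end, reducer_near, tape_roll, small_box, cap_fitting, reducer_back, screwdriver from where it was at the start of the episode above 0.02 m).
It also fails if it takes over 45 s, if anything falls off the work surface, if the arm or the gripper's body presses on something with over 40 N, if the wrist force passes 120 N, or if a joint passes its speed limit or range.

## Working session

There is one attempt and no reset: what is moved stays moved. The work goes in short steps, each a Python script; the robot and the scene stay as the last script left them, time stands still between calls to the robot, and variables do not carry over. Pictures are saved under pics/ and viewed, about 8 in all and at most 12, crops included, and the job is handed in when it is done.

```bash
mkdir -p pics
python3 - <<'E'
from workcell import robot
import cv2,numpy as np
for n in ("scene","top"):
    im,d=robot.grab_frame(n); cv2.imwrite(f"pics/{n}0.png",im); np.save(f"pics/{n}0.npy",d)
    c=robot.camera_model(n); print(n,c, (d>0).mean())
print(robot.current_t(),robot.current_orientation())
E
```

```text
scene {'vertical_fov': 56.16264659015853, 'cx': 315.0947947660469, 'cy': 192.77754112055814, 'distortion': array([-0.00780206,  0.        ,  0.        ,  0.        ,  0.        ]), 'world_from_camera': array([[ 0.19706437,  0.83846998, -0.50806863,  1.12867333],
       [ 0.98036832, -0.17202336,  0.09636345, -0.10443219],
       [-0.00660181, -0.51708419, -0.85590908,  0.93493491],
       [ 0.        ,  0.        ,  0.        ,  1.        ]])} 0.99612890625
top {'vertical_fov': 50.731745558299544, 'cx': 320.25128138607033, 'cy': 209.33094264391482, 'distortion': array([0.03634301, 0.        , 0.        , 0.        , 0.        ]), 'world_from_camera': array([[ 2.61251607e-02, -9.85909706e-01,  1.65225689e-01,
         3.84455560e-01],
       [-9.99568011e-01, -2.35374636e-02,  1.76005390e-02,
        -8.92523707e-04],
       [-1.34635486e-02, -1.65614131e-01, -9.86098724e-01,
         1.33698808e+00],
       [ 0.00000000e+00,  0.00000000e+00,  0.00000000e+00,
         1.00000000e+00]])} 0.99594921875
0.1 [-6.78680353e-04  9.91769462e-01  1.28034660e-01  6.05577551e-06]
```

View pics/top0.png

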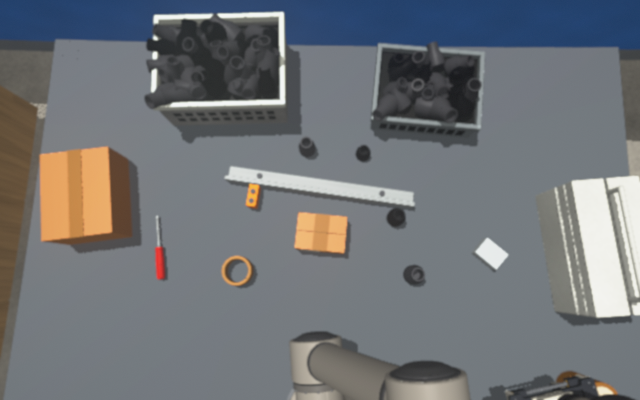

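View pics/scene0.png

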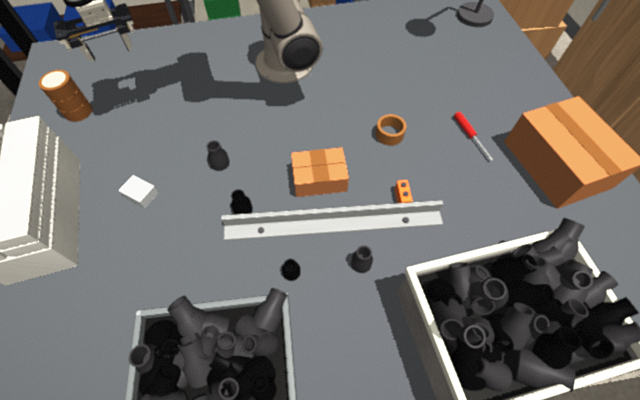

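The top view shows the rail from (228,175) to (413,200), with the orange stop at (253,195) by its left (+y) end. The carton is at (321,233) and reducer_end at (396,216). The tape roll (237,270) and reducer_near (415,275) stand to either side, and the scene view agrees.

```bash
cat > h.py <<'E'
import cv2,numpy as np
from workcell import robot
def K(c):
    f=200/np.tan(np.radians(c["vertical_fov"]/2)); return np.array([[f,0,c["cx"]],[0,f,c["cy"]],[0,0,1.]])
def rays(c,uv):
    return np.c_[cv2.undistortPoints(np.float64(uv).reshape(-1,1,2),K(c),c["distortion"]).reshape(-1,2),np.ones(np.size(uv)//2)]
def onplane(c,uv,z):
    T=c["world_from_camera"]; r=rays(c,uv)@T[:3,:3].T; o=T[:3,3]
    return (o+r*((z-o[2])/r[:,2])[:,None])[:,:2]
def cloud(c,d):
    T=c["world_from_camera"]; v,u=np.mgrid[:400,:640]
    p=rays(c,np.c_[u.ravel(),v.ravel()])*d.reshape(-1,1)
    return (p@T[:3,:3].T+T[:3,3]).reshape(400,640,3)
def rect(c,mask,z):
    """largest blob of mask -> (centre, sides, angle of long side from world y, corners) on plane z"""
    k=max(cv2.findContours(mask.astype(np.uint8),cv2.RETR_EXTERNAL,cv2.CHAIN_APPROX_NONE)[0],key=cv2.contourArea)
    P=onplane(c,k.reshape(-1,2),z); r=cv2.minAreaRect(np.float32(P*1000)); b=cv2.boxPoints(r)/1000
    e=b[1]-b[0]; f=b[2]-b[1]; l=e if np.linalg.norm(e)>np.linalg.norm(f) else f
    l=l*np.sign(l[1])
    return np.array(r[0])/1000,np.array(r[1]),np.arctan2(-l[0],l[1]),b
E
python3 - <<'E'
from h import *
np.set_printoptions(precision=4,suppress=True)
im=cv2.imread("pics/top0.png"); d=np.load("pics/top0.npy"); c=robot.camera_model("top")
hsv=cv2.cvtColor(im,cv2.COLOR_BGR2HSV); W=cloud(c,d)
def win(u0,u1,v0,v1):
    m=np.zeros((400,640),bool); m[v0:v1,u0:u1]=1; return m
org=(hsv[...,1]>110)&(hsv[...,0]<25)
print("table z",np.median(W[300:330,150:250,2]))
m=org&win(285,360,205,262); print("cart z",np.percentile(W[m][:,2],[5,50,95]))
print("carton top",rect(c,m&(W[...,2]>.06),.07))
m=org&win(240,268,178,212); print("stop z",np.percentile(W[m][:,2],[5,50,95]),rect(c,m&(W[...,2]>.03),.045))
m=win(220,420,160,212)&(hsv[...,1]<60)&(hsv[...,2]>110)&(W[...,2]>.03); print(m.sum()); print("rail",rect(c,m,.045))
for n,u,v,z in (("r_end",396,216,.04),("r_near",415,275,.04),("tape",237,270,.048)): print(n,onplane(c,[u,v],z))
E
```

```text
table z -0.001803229785668936
cart z [0.0646 0.0692 0.0733]
carton top (array([0.527, 0.018]), array([149.5882, 109.8691]), np.float32(-0.07202339), array([[ 0.4668, -0.0526],
       [ 0.5764, -0.0605],
       [ 0.5871,  0.0887],
       [ 0.4776,  0.0966]], dtype=float32))
stop z [-0.0006  0.0423  0.05  ] (array([0.6405, 0.2335]), array([34.5792, 71.3414]), np.float32(1.4625825), array([[0.6031, 0.2202],
       [0.674 , 0.2125],
       [0.6778, 0.2468],
       [0.6069, 0.2546]], dtype=float32))
897
rail (array([0.66  , 0.0285]), array([597.2943,  14.5191]), np.float32(-0.121459164), array([[ 0.6166, -0.2671],
       [ 0.631 , -0.2689],
       [ 0.7034,  0.324 ],
       [ 0.689 ,  0.3258]], dtype=float32))
r_end [[ 0.5864 -0.2129]]
r_near [[ 0.4075 -0.2692]]
tape [[0.4083 0.2692]]
```

```bash
cat >> h.py <<'E'
TH=-0.1215; G=np.array([.66,.0285])
EX=np.array([np.cos(TH),np.sin(TH)]); EY=np.array([-EX[1],EX[0]])
def g2w(x,y,z): return [*(G+x*EX+y*EY),z]
def q(a): return [0,np.cos(a/2),np.sin(a/2),0]
def w2g(p): p=np.asarray(p)[:2]-G; return np.array([p@EX,p@EY])
def fg(): f=np.array(robot.current_wrist_force()); return np.array([f[:2]@EX,f[:2]@EY,f[2]])
def look(tag):
    im,d=robot.grab_frame("top"); c=robot.camera_model("top"); cv2.imwrite(f"pics/{tag}.png",im)
    h=cv2.cvtColor(im,cv2.COLOR_BGR2HSV); W=cloud(c,d)
    wg=(W[...,:2]-G)@np.c_[EX,EY]
    m=(h[...,1]>110)&(h[...,0]<25)&(W[...,2]>.06)&(W[...,2]<.085)&(abs(wg[...,1])<.25)&(wg[...,0]>-.25)&(wg[...,0]<.03)
    ctr,s,a,b=rect(c,m,.07); print(tag,"t",robot.current_t(),"carton g",w2g(ctr).round(4),"sides",s.round(1),"dtheta",round(float(a)-TH,4))
E
python3 - <<'E'
from h import *
np.set_printoptions(precision=4,suppress=True)
y0=-.0265
robot.movep(g2w(-.225,y0,.16),q(TH)); robot.move_linear(g2w(-.225,y0,.025),rate=.12)
print(robot.current_t(),fg(),w2g(robot.current_ee_pos()))
# carton centre ends at about x_g=-.066
for x in (-.19,-.16,-.137):
    robot.move_linear(g2w(x,y0,.025),rate=.06); print(w2g(robot.current_ee_pos()),fg())
look("p1")
E
```

```text
3.5917 [-0.1447  0.3943  0.0615] [-0.2245 -0.0265]
[-0.1905 -0.0263] [-5.4055  1.9166  3.546 ]
[-0.1592 -0.0266] [ 0.2466  0.5094 -0.6869]
[-0.1366 -0.0265] [ 0.1796  0.0165 -0.2215]
p1 t 5.5583 carton g [-0.0311 -0.0291] sides [150.5  39.9] dtheta -0.0866
```

View pics/p1.png

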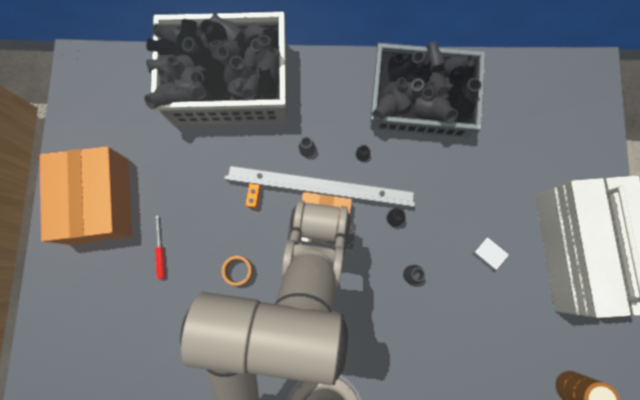

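The carton now lies just in front of the rail, partly hidden by the wrist, and nothing else has moved. Next I go to its right end, check its pose, then push toward the stop.

Run:
```python
from h import *
np.set_printoptions(precision=4,suppress=True)
robot.move_linear(g2w(-.17,-.0265,.025),rate=.12)
robot.move_linear(g2w(-.2,-.0265,.15),rate=.2); robot.close()
p=g2w(-.062,-.155,.15)
J=[(robot.ik(p,q(TH+s*np.pi/2)),s) for s in (1,-1)]
J=[(j,s) for j,s in J if j is not None]; print(J, robot.current_finger_gap())
now=np.array(robot.current_joint_pos()); j,s=min(J,key=lambda t:np.abs(t[0]-now).max())
open("s.txt","w").write(str(s))
robot.movep(p,q(TH+s*np.pi/2)); look("p2"); print(s,w2g(robot.current_ee_pos()))
```

```text
[(array([-0.3301,  0.5294,  1.4446, -0.    ,  1.1676, -0.2086]), 1), (array([-0.3301,  0.5294,  1.4446, -0.    ,  1.1676,  2.933 ]), -1)] 0.0008949029361955228
p2 t 9.4917 carton g [-0.0709 -0.0243] sides [140.4 111.3] dtheta -0.0074
-1 [-0.0623 -0.1545]
```

View pics/p2.png

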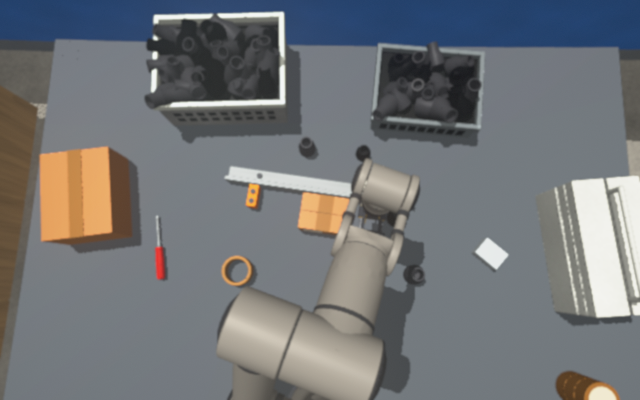

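The gripper is above the carton's right end, which it hides. The carton is aligned to within 0.01 rad, about 10 mm from the rail. Next: push toward the stop, then a two-finger push against the rail.

Run:
```python
from h import *
np.set_printoptions(precision=4,suppress=True)
X=-.069
robot.move_linear(g2w(X,-.15,.15),rate=.1); robot.move_linear(g2w(X,-.15,.025),rate=.12); print(fg())
for y in (-.09,-.03,.016): robot.move_linear(g2w(X,y,.025),rate=.06); print(w2g(robot.current_ee_pos()),fg())
while y<.04:
    y+=.002; robot.move_linear(g2w(X,y,.025),rate=.03); f=fg(); print(w2g(robot.current_ee_pos()),f)
    if abs(f[1])>14: break
robot.move_linear(g2w(X,y-.04,.025),rate=.1); robot.move_linear(g2w(X-.03,y-.06,.15),rate=.2)
robot.ungrasp()
robot.movep(g2w(-.26,.0,.16),q(TH)); look("p3");
```

```text
[-0.3487  0.2938 -0.1521]
[-0.069  -0.0897] [ 0.4212 -0.3634 -1.1413]Traceback (most recent call last):
  File "<stdin>", line 5, in <module>
workcell.IKError: the arm cannot follow that straight line within its joint ranges
```

The last joint runs out of range in this wrist orientation, so I back off, flip the wrist half a turn and continue.

Run:
```python
from h import *
np.set_printoptions(precision=4,suppress=True)
X=-.069; Q=q(TH+np.pi/2)
robot.move_linear(g2w(X,-.12,.025),rate=.12); robot.move_linear(g2w(X,-.13,.11),rate=.2)
robot.movep(g2w(X,-.13,.11),Q); robot.move_linear(g2w(X,-.12,.025),rate=.15)
print(robot.current_t(),w2g(robot.current_ee_pos()),fg(),robot.current_joint_pos())
for y in (-.03,.016): robot.move_linear(g2w(X,y,.025),rate=.07); print(w2g(robot.current_ee_pos()),fg())
while y<.04:
    y+=.002; robot.move_linear(g2w(X,y,.025),rate=.03); f=fg(); print(w2g(robot.current_ee_pos()),f)
    if abs(f[1])>14: break
robot.move_linear(g2w(X,y-.04,.025),rate=.1); robot.move_linear(g2w(X-.03,y-.06,.15),rate=.2)
robot.ungrasp()
robot.movep(g2w(-.26,.0,.16),q(TH)); look("p3");
```

```text
16.425 [-0.0684 -0.1201] [ 1.1853 -0.4372  0.0169] [-0.2731  0.6684  1.5883 -0.      0.8837 -0.1516]
[-0.0689 -0.0295] [ 0.2164 -2.9559  2.0634]
[-0.0692  0.0165] [-0.3847  0.0699 -1.0503]
[-0.0692  0.0178] [-0.584  -3.0641  0.39  ]
[-0.0691  0.0197] [-0.5022 -4.795   0.2907]
[-0.0691  0.0219] [ 0.3557 -3.9719  0.0377]
[-0.0691  0.0241] [ 0.5455 -3.1129 -1.6349]
[-0.0691  0.0262] [ 0.0147 -2.3897 -1.7965]
[-0.0691  0.0282] [ 0.2485 -1.9785 -1.6436]
[-0.0691  0.0303] [ 0.0755 -1.796  -1.4522]
[-0.0691  0.0321] [ 0.9123 -3.1903 -2.2081]
[-0.0694  0.0321] [ -1.3156 -12.1182   1.0913]
[-0.0694  0.0321] [ -1.8417 -20.5932   1.1471]
p3 t 25.475 carton g [-0.0711  0.1137] sides [149.9 111.3] dtheta -0.0046
```

View pics/p3.png

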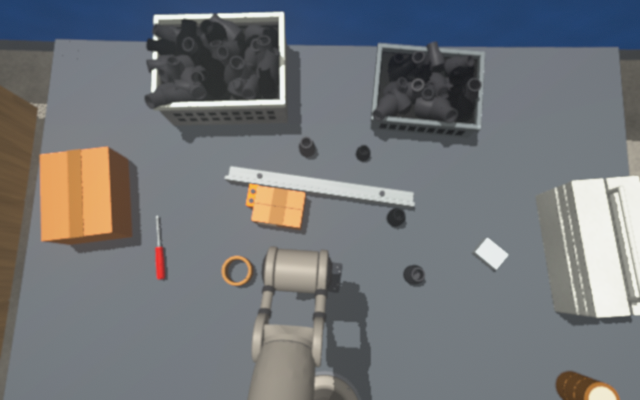

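The carton is against the stop (the force rose to 20 N) and parallel to the rail, 10 mm short of it. Now the final two-finger push.

Run:
```python
from h import *
np.set_printoptions(precision=4,suppress=True)
Y=.112; Q=q(TH)
robot.movep(g2w(-.16,Y,.13),Q); robot.move_linear(g2w(-.16,Y,.025),rate=.15); print(robot.current_t(),fg())
x=-.136; robot.move_linear(g2w(x,Y,.025),rate=.05)
while x<-.112:
    x+=.0025; robot.move_linear(g2w(x,Y,.025),rate=.04); f=fg(); print(w2g(robot.current_ee_pos()),f)
    if f[0]<-18: break
robot.move_linear(g2w(-.16,Y,.025),rate=.12); robot.move_linear(g2w(-.25,Y-.08,.16),rate=.25); look("p4")
```

```text
26.9833 [-0.2607  0.6166  0.2255]
[-0.1349  0.1119] [-6.5018 -0.564   5.1881]
[-0.1327  0.1119] [-8.4409 -0.7576  4.8444]
[-0.1302  0.1119] [-7.6923 -0.2044  5.5008]
[-0.1276  0.1119] [-7.7683 -0.7704  4.2637]
[-0.1254  0.1119] [-7.9516 -0.8768  6.9509]
[-0.1256  0.1119] [-17.3743  -0.4802  13.0375]
[-0.1258  0.1119] [-27.3249  -0.8252  19.27  ]
p4 t 30.7833 carton g [-0.0613  0.1135] sides [150.1 108.6] dtheta 0.0003
```

```bash
python3 -c "
import cv2;i=cv2.imread('pics/p4.png')[140:300,200:440];cv2.imwrite('pics/p4c.png',cv2.resize(i,None,fx=3,fy=3))"
```

```text
(no output)
```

View pics/p4c.png

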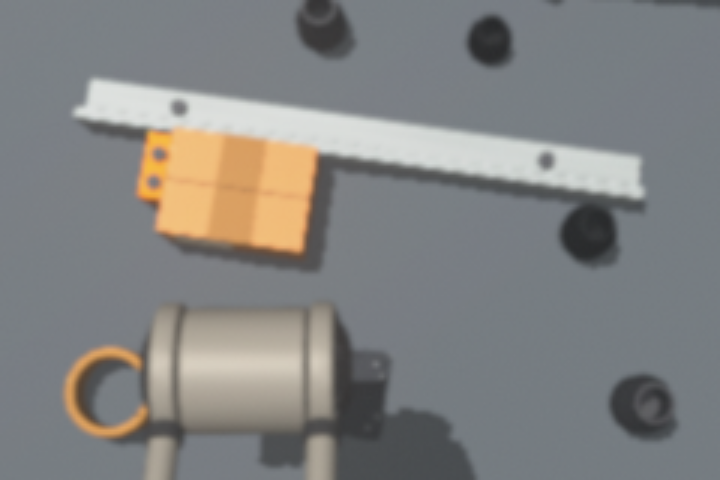

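The crop shows the carton flush with the rail at (245,140) and against the stop at (155,165), with every bystander in place. I'm handing it in.

```bash
python3 -c "
from workcell import robot
robot.finish_job(); print(robot.current_t())"
```

```text
the job is handed in; nothing more can be done
the job is handed in; nothing more can be done
```

The carton is sitting square in the corner between the guide rail and the stop block, and I handed the job in at about 31 s on the robot clock. I only slid it: first toward the rail with the open fingers, then along the rail with the closed fingers until it met the stop, then flat against the rail.

**Last checks:**
- **Against the rail:** the final push met firm resistance (27 N). The carton's centre is at x = −0.0613 m in the rail's frame (allowed −0.066 to −0.057).
- **Parallel:** the angle to the rail measured 0.0003 rad (limit 0.045).
- **Against the stop:** that push reached 20 N with no further movement, and the carton's y didn't change afterwards (0.1137 m, then 0.1135 m).
- **Bystanders:** none appeared to have moved in the last picture; I compared by eye rather than measuring.

**What went wrong or disagreed:**
- **Joint range:** the first push along the rail stopped on a joint-range error, so I backed off, turned the wrist half a turn and repeated it.
- **Stop position:** the picture puts the carton about 2 mm into the stop block. That is within the camera's calibration error, so I trusted the contact force.

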